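Feel the tile sledge into the next station of its index rail

ROBOT

A 6-joint arm with a two-finger parallel gripper is mounted at the origin on a cart in front of the work surface, level with it; the furniture and walls round the work are solid. World frame = base frame: x ahead of the robot, y to its left, z up, the work surface at z = 0. Lengths are in m, angles in rad, forces in N, time in s.
With the tool pointing down it reaches from about 0.275 to 0.825 m from the base axis. Payload 5.2 kg.
Tool frame: the origin (TCP) lies midway between the tips of the shut fingers; the grasp point (between the pads) lies 19 mm behind it; z points along the fingers, y is the line along which they close (so a half turn about z gives the same grasp; the last joint's range is limited). The gripper opens to 93 mm and grips with 3 to 60 N. Pads are 15 mm wide; open, the fingers measure 128 mm over their backs; the gripper's body (75 mm by 188 mm) begins 65 mm behind the grasp point.
Start: joints at [0.925, 0.259, 1.535, -0, 1.348, -0.203], TCP at [0.236, 0.497, 0.219] pointing down, gripper open.
Joint ranges: [-3.14, 3.14], [-0.91, 2.08], [0.19, 2.58], [-1.22, 4.36], [0.22, 2.71], [-3.12, 3.12]. Speed limits (rad/s): [2.57, 2.57, 3.14, 3.14, 3.14, 3.14].

INTERFACE

Orientations are given as a unit quaternion [w, x, y, z].
In Python, from station import ctrl gives the robot as it stands.
- The arm moves only by the tool move_arm, never from a script. Its argument "steps" is a list of rows, each a list of 7 numbers: the shift along the world's x, y, z in mm, then the turn, a rotation vector about the world's x, y, z in units of 8 degrees (1.0 is 8 degrees), then the closure, from 0 (fully open) to 1 (shut). A call has 1 to 12 rows; each row shifts and turns the commanded pose from where the row before left it; what a row does not reach is not made up. A row lasts 1/10 s, in which the tool goes at most 50 mm and 8.59 degrees, less where a joint would pass 70% of its speed; a pose out of reach is approached as far as the arm can. A call is refused whole if a number of a shift passes 50 or a number of a turn 1, either way. A call with a gripper value outside its range is refused whole. The fingers move at their own pace and stop on an object; "grip_force" is the grip in N (left out, the last holds). Time passes only in rows, so rows that do not move let the fingers close. It gives the time, the measured TCP pose, the force, the opening and the grip force at its end, in the units of the state.
- ctrl.sense(): the state, without advancing time (a new reading comes with each control period).
- ctrl.grab_frame(name): name is "scene" or "top" or "wrist"; returns (picture, depth): 400x640x3 uint8, blue, green, red; 400x640 float32, m along the optical axis (not along the pixel's ray), 0 where there is no reading.
- ctrl.get_calibration(name): a dict with "vfov" (degrees; the focal length in pixels is half the picture's height over the tangent of half this angle, whatever the lens; pixels are square), "cx", "cy" (the principal point, pixels), "view" (4x4, takes a point from world to camera coordinates). Camera axes: x right, y down, z forward; pixel columns grow to the right and rows downward; lengths in m; the calibration is good to about 2 mm. The wrist camera is an equidistant fisheye: a pixel r from the principal point sees the ray r / f radians off the axis. A picture is of the moment at which its call begins: read the wrist's pose just before it. get_calibration takes no time and is no camera call; for the wrist camera it gives the pose at the moment of the call.
- ctrl.job_done(): hands the job in; it is judged then, once.
The state is a dict: "time_s": time; "joint_positions": joint angles; "joint_vel": joint speeds; "tau": joint torques, N m; "eef_pos": TCP position; "eef_rot": TCP orientation; "contact_force": force on the tool from outside, world axes, zero at the start; "ft_torque": the same for the moment, N m; "width": opening from 0.0 (shut) to 1.0 (fully open); "grip_force": force on a finger pad.
Only numpy, scipy, OpenCV 4.12 (cv2) and the standard library are available. Lean on these libraries where they do the work, as an engineer would, in place of code of your own. Each camera call takes 0.05 s, during which the arm holds its last target. There are 200 camera calls.

TASK

Push the sledge that carries the coconut bowl along its rail, away from the rail's left end, until it clicks into the next station, and leave it seated there with the bowl still in its place. The catch of that station is hidden inside the rail and not marked, so feel for it; do not let the sledge run on to the last station at the right end of the rail, and leave the cup, the tape roll and the wooden disc alone.

Things in the scene. Friction and masses are not known exactly. Their poses are not given: they have to be found in the camera images.
- rail: aluminium slotted rail screwed to the bench, 400 mm long, 78 mm wide at its foot, its top 40 mm above the bench (dark end blocks 48 wide, 12 thick, 50 high). Origin: centre of its underside. Its own y axis runs along it, towards its left end; z is up. Mind the wrist: the front board of the shelf above is at x = 0.617, its lower edge 0.39 m above the bench.
- sledge: origin: under its middle, level with the rail's underside; axes as the rail's. Its y in the rail's frame: 0.113 = at the left end block, falls as it is pushed to the right, -0.113 = right end block. Starts at 0.065 to 0.11. Next station (hidden): anywhere from -0.005 to -0.045; last station: -0.105. 1.5 N slides it; 4 N (more at speed) where it climbs the pin, 60 to 44 mm before a station
- push_face (a point): middle of the outer face of the sledge's left push plate, 70 mm above the bench: push here along -y (axes as the rail's). Plate: upright, 80 mm wide across the rail, 10 thick, from 52 to 88 mm above the bench. An equal plate ends the sledge on the right, its outer face 150 mm further on. The deck between is 100 mm wide, its top 53 mm above the bench
- deck (a point): middle of the top of the sledge's deck, 53 mm above the bench, axes as the rail's; the bowl stands here, between four brass studs 5 mm high
- station_pin (a joint): height in m of the next station's hidden sprung pin: 0 = free; -0.005 = pressed under the sledge's flat sole (pushing slowly still takes about 1.5 N); about -0.0005 = snapped up into the V notch, sledge seated; 1 mm lower per mm off the middle. Within 3 mm of the middle the pin draws the sledge in with about 6 N, so it jumps ahead of a slow finger; pushing on out of the notch takes about 9 N
- bowl: half coconut shell bowl, 104 mm across, 41 mm high, standing loose on the deck between the two push plates; origin: centre of its underside
- cup: small white cup, 72 mm across, 52 mm high, behind the rail; origin: centre of its underside
- tape: roll of masking tape lying flat, 90 mm across, 20 mm high, behind the rail; origin: centre of its underside
- disc: turned wooden disc lying flat on the bench, 60 mm across, 14 mm high, left of the rail's left end; origin: centre of its underside
- coconut_lamp_tall: tall lamp standing fixed on the bench left of the rail, an obstacle: keep hand and arm clear of it. Foot 205 mm across, up to 74 mm high; pierced ball 155 mm across up to 0.32 m; above it a coconut that overhangs by up to 120 mm towards the rail, 0.42 to 0.60 m high. Origin: middle of its foot, on the bench

How it is judged:
By the outcome, as a careful person would: the job done as asked, in the order asked, and still so for the second after the job is handed in, with the robot touching nothing.
It also fails if it takes over 42 s, if anything falls off the work surface, if the arm or the gripper's body presses on something with over 40 N, if the wrist force passes 120 N, or if a joint passes its speed limit or range.

## Working session

There is one attempt and no reset: what is moved stays moved. The work goes in short steps, Python scripts to look and compute and a tool call to move; the robot and the scene stay as the last step left them, time stands still between calls to the robot, and variables do not carry over. Pictures are saved under pics/ and viewed, at most 10 in all, crops included, and the job is handed in when it is done.

Besides the shell and the picture viewer there is one more tool, called after "Call:" as name(argument=value, ...) on one line, values as JSON. move_arm: Moves the arm, as the interface text tells. Its arguments: {"type":"object","properties":{"steps":{"type":"array","items":{"type":"array","items":{"type":"number"}}},"grip_force":{"type":"number"}},"required":["steps"]}

```bash
mkdir -p pics
cat > h.py <<'E'
from station import ctrl
import numpy as np, cv2
def pt(name,d,u,v):
    c=ctrl.get_calibration(name); f=200/np.tan(np.radians(c["vfov"]/2))
    z=d[int(v),int(u)]
    p=np.array([(u-c["cx"])/f*z,(v-c["cy"])/f*z,z,1])
    return (np.linalg.inv(np.array(c["view"]))@p)[:3]
E
python3 - <<'E'
from h import *
for n in("scene","top"):
    p,d=ctrl.grab_frame(n); cv2.imwrite(f"pics/{n}0.png",p); np.save(f"{n}0.npy",d)
s=ctrl.sense(); print(s["time_s"],s["eef_pos"],s["eef_rot"],s["contact_force"])
E
```

```text
0.1 [0.23534001 0.4965792  0.21792093] [-3.23114572e-04  2.19583436e-01  9.75593393e-01 -7.36618224e-04] [-0.46022204  0.45107668 -0.05068117]
```

View pics/scene0.png

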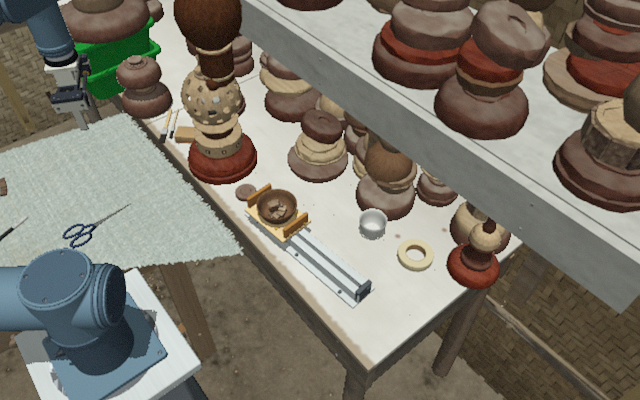

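View pics/top0.png

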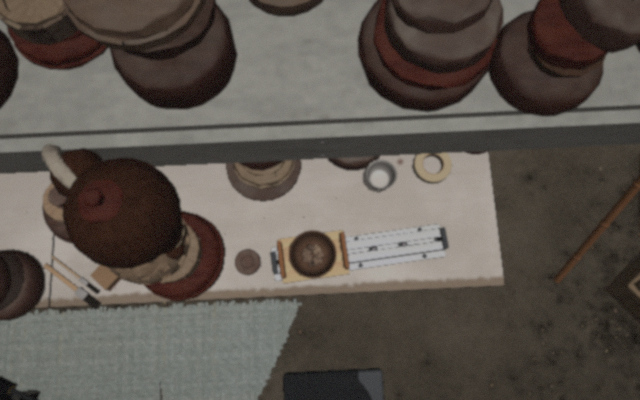

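The scene view shows the sledge near the rail's left end at about (277,210). In the top view the left end block is near (276,262), the right block near (444,238) and the bowl at (312,254). I'll enlarge this area.

Run:
```python
from h import *
p=cv2.imread("pics/top0.png"); c=p[215:295,255:465]
cv2.imwrite("pics/topc.png",cv2.resize(c,None,fx=3.8,fy=3.8,interpolation=cv2.INTER_CUBIC))
d=np.load("top0.npy")
for u,v in [(276,262),(444,238),(282,257),(346,252),(312,254),(248,262),(400,246),(400,265),(190,255),(130,210),(380,176)]: print(u,v,pt("top",d,u,v).round(4))
print(ctrl.get_calibration("top"))
```

```text
276 262 [0.4918 0.1188 0.0487]
444 238 [ 0.5277 -0.2615  0.0481]
282 257 [0.4975 0.1016 0.0915]
346 252 [ 0.5023 -0.0369  0.0865]
312 254 [0.5045 0.0374 0.0605]
248 262 [0.4989 0.1871 0.0102]
400 246 [ 0.5188 -0.1667  0.0126]
400 265 [ 0.4758 -0.1649  0.0018]
190 255 [0.5077 0.292  0.1208]
130 210 [0.5111 0.2479 0.5635]
380 176 [ 0.6907 -0.1333  0.0063]
{'vfov': 44.144565249736075, 'cx': 321.15879606281777, 'cy': 207.22995902672, 'view': array([[-0.04747077, -0.99885952, -0.0051165 ,  0.04124948],
       [-0.97726778,  0.04750299, -0.20661838,  0.60751406],
       [ 0.20662579, -0.00480814, -0.97840823,  1.04954735],
       [ 0.        ,  0.        ,  0.        ,  1.        ]])}
```

View pics/topc.png

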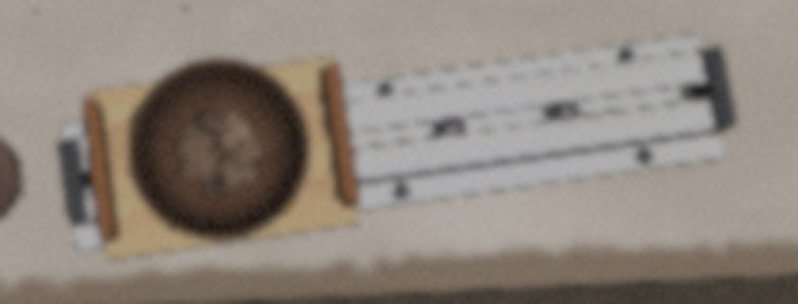

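The crop shows the block tops centred at crop (72,180) and (717,88). The plate tops are centred at (102,168) and (338,135), with the bowl between them.

```bash
cat >> h.py <<'E'
def ray(name,u,v,z):
    c=ctrl.get_calibration(name); f=200/np.tan(np.radians(c["vfov"]/2))
    M=np.linalg.inv(np.array(c["view"])); o=M[:3,3]; r=M[:3,:3]@[(u-c["cx"])/f,(v-c["cy"])/f,1]
    return o+r*(z-o[2])/r[2]
E
python3 - <<'E'
from h import *
g=lambda a,b,z: ray("top",255+a/3.8,215+b/3.8,z)
L=g(72,180,.05);R=g(717,88,.05);P=g(102,168,.088);Q=g(338,135,.088)
D=g(-5,180,.014)
a=(L-R)/np.linalg.norm(L-R); m=(L+R)/2
print(L,R,np.linalg.norm(L-R),"yaw",np.degrees(np.arctan2(-a[0],a[1])),"m",m,"plates along", (P-m)@a,(Q-m)@a, P,Q)
# scene-independent: point cloud of plate tops
d=np.load("top0.npy")
pts=np.array([pt("top",d,u,v) for u in range(270,355) for v in range(230,285) if d[v,u]>0])
hi=pts[(pts[:,2]>.08)&(pts[:,2]<.095)]
n=np.array([a[1],-a[0],0])
for s in (hi[hi[:,1]>.05],hi[hi[:,1]<0]): 
    print(len(s),s.mean(0),"along",np.percentile((s-m)@a,[2,50,98]),"across",np.percentile((s-m)@n,[2,50,98]))
E
```

```text
[0.49106261 0.12325859 0.05      ] [ 0.52714949 -0.26026911  0.05      ] 0.3852217002957062 yaw 5.375246383174075 m [ 0.50910605 -0.06850526  0.05      ] plates along 0.1716334488979866 0.036100339864143904 [0.49318187 0.10238794 0.088     ] [ 0.50551903 -0.03258298  0.088     ]Traceback (most recent call last):
  File "<stdin>", line 9, in <module>
  File "h.py", line 4, in pt
    c=ctrl.get_calibration(name); f=200/np.tan(np.radians(c["vfov"]/2))
ValueError: time passes only in moves, steps and waits
```

Run:
```python
from h import *
d=np.load("top0.npy"); c=ctrl.get_calibration("top"); f=200/np.tan(np.radians(c["vfov"]/2))
v,u=np.mgrid[0:400,0:640]
P=np.stack([(u-c["cx"])/f*d,(v-c["cy"])/f*d,d,np.ones_like(d)],-1)@np.linalg.inv(c["view"]).T
P=P[...,:3]; P=P[(d>0)]
L=P[(P[:,1]>.1)&(P[:,1]<.5)&(P[:,0]<.617)&(P[:,0]>.3)]
for a,b in((.02,.075),(.08,.15),(.15,.32),(.33,.42),(.42,.5),(.5,.6)):
    s=L[(L[:,2]>a)&(L[:,2]<b)]
    if len(s)>5: print(a,b,len(s),np.percentile(s,[1,99],axis=0).round(3).tolist())
m=np.array([.5091,-.0685]);A=np.array([-.0937,.9956]);n=np.array([A[1],-A[0]])
H=P[(P[:,2]>.075)&(P[:,2]<.095)]; al=(H[:,:2]-m)@A; ac=(H[:,:2]-m)@n
for lo,hi in((.15,.2),(.0,.048)):
    k=(al>lo)&(al<hi)&(abs(ac)<.05); print(k.sum(),np.percentile(al[k],[2,50,98]),np.percentile(ac[k],[2,50,98]))
```

```text
0.02 0.075 2841 [[0.423, 0.102, 0.022], [0.61, 0.496, 0.067]]
0.08 0.15 868 [[0.455, 0.1, 0.082], [0.566, 0.347, 0.123]]
0.15 0.32 1344 [[0.444, 0.265, 0.164], [0.538, 0.39, 0.298]]
0.33 0.42 441 [[0.476, 0.185, 0.332], [0.617, 0.275, 0.419]]
0.42 0.5 1832 [[0.45, 0.103, 0.427], [0.617, 0.474, 0.5]]
0.5 0.6 11638 [[0.451, 0.208, 0.504], [0.606, 0.37, 0.598]]
218 [0.15045767 0.17244834 0.17857487] [-0.03699733  0.00098033  0.03829588]
174 [0.02935422 0.03452268 0.03907372] [-0.03667393  0.00020902  0.03865697]
```

Call:
move_arm(steps=[[6, -41, 0, 0, 0, -0.8, 1], [6, -41, 0, 0, 0, -0.8, 1], [6, -41, 0, 0, 0, -0.8, 1], [6, -41, 0, 0, 0, -0.8, 1], [6, -41, 0, 0, 0, -0.8, 1], [6, -41, 0, 0, 0, -0.8, 1], [6, -41, 0, 0, 0, -0.8, 1], [6, -41, 0, 0, 0, -0.8, 1], [6, -41, 0, 0, 0, -0.8, 1], [0, 0, 0, 0, 0, 0, 1], [0, 0, 0, 0, 0, 0, 1]])

```text
time_s: 1.2
eef_pos: [0.2898, 0.1273, 0.2186]
eef_rot: [-0.0, 0.664, 0.748, 0.0]
contact_force: [0.2, 0.8, 0.1]
width: 0.1
grip_force: 0.0
```

Call:
move_arm(steps=[[40, 2, 0, 0, 0, -0.18, 1], [40, 2, 0, 0, 0, 0, 1], [40, 2, 0, 0, 0, 0, 1], [40, 2, 0, 0, 0, 0, 1], [40, 1, 0, 0, 0, 0, 1], [0, 0, -30, 0, 0, 0, 1], [0, 0, -30, 0, 0, 0, 1], [0, 0, -30, 0, 0, 0, 1], [0, 0, -30, 0, 0, 0, 1], [0, 0, -20, 0, 0, 0, 1], [0, 0, -15, 0, 0, 0, 1], [0, 0, 0, 0, 0, 0, 1]])

```text
time_s: 2.4
eef_pos: [0.4871, 0.1394, 0.0611]
eef_rot: [-0.002, 0.67, 0.742, -0.002]
contact_force: [0.1, 0.0, 0.0]
width: 0.003
grip_force: 0.0
```

Run:
```python
from h import *
p,d=ctrl.grab_frame("scene"); cv2.imwrite("pics/s1.png",cv2.resize(p[60:320,130:450],None,fx=2.2,fy=2.2,interpolation=cv2.INTER_CUBIC))
s=ctrl.sense(); print(s["time_s"],s["eef_pos"],s["eef_rot"],s["contact_force"])
```

```text
2.45 [0.48822518 0.13918419 0.06248535] [-0.0012488   0.6703315   0.74206004 -0.00100713] [-0.09660597  0.11138254  0.32639807]
```

View pics/s1.png

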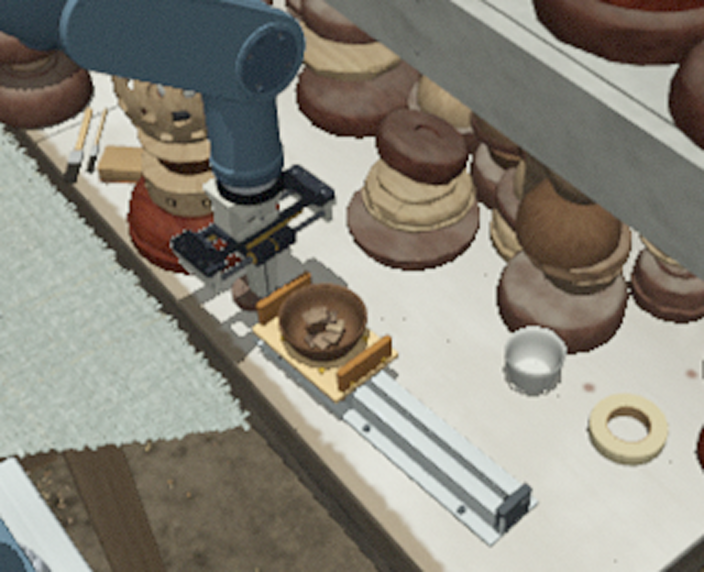

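The finger hangs over the end block, just left of the sledge's left plate (crop ~(265,290)), and the bowl is in place. I'll approach until it touches.

Call:
move_arm(steps=[[0.4, -4, 0, 0, 0, 0, 1], [0.4, -4, 0, 0, 0, 0, 1], [0.4, -4, 0, 0, 0, 0, 1], [0.3, -3, 0, 0, 0, 0, 1], [0.2, -2, 0, 0, 0, 0, 1], [0.2, -2, 0, 0, 0, 0, 1], [0.2, -2, 0, 0, 0, 0, 1]])

```text
time_s: 3.15
eef_pos: [0.492, 0.1159, 0.0639]
eef_rot: [0.0, 0.672, 0.741, 0.0]
contact_force: [0.7, 1.7, 0.3]
width: 0.006
grip_force: 0.8
```

Call:
move_arm(steps=[[0.2, -2, 0, 0, 0, 0, 1], [0.2, -2, 0, 0, 0, 0, 1], [0.2, -2, 0, 0, 0, 0, 1]])

```text
time_s: 3.45
eef_pos: [0.4924, 0.1098, 0.0637]
eef_rot: [0.0, 0.672, 0.741, 0.0]
contact_force: [-0.5, 2.2, 1.8]
width: 0.005
grip_force: 0.8
```

Call:
move_arm(steps=[[0.3, -3, 0, 0, 0, 0, 1], [0.3, -3, 0, 0, 0, 0, 1], [0.3, -3, 0, 0, 0, 0, 1], [0.3, -3, 0, 0, 0, 0, 1], [0.3, -3, 0, 0, 0, 0, 1], [0.3, -3, 0, 0, 0, 0, 1], [0.3, -3, 0, 0, 0, 0, 1], [0.3, -3, 0, 0, 0, 0, 1], [0.3, -3, 0, 0, 0, 0, 1], [0.3, -3, 0, 0, 0, 0, 1], [0.2, -2, 0, 0, 0, 0, 1], [0.2, -2, 0, 0, 0, 0, 1]])

```text
time_s: 4.65
eef_pos: [0.4956, 0.0758, 0.0636]
eef_rot: [-0.0, 0.672, 0.741, -0.0]
contact_force: [-0.2, 1.5, 0.8]
width: 0.006
grip_force: 0.8
```

Call:
move_arm(steps=[[0.2, -2, 0, 0, 0, 0, 1], [0.2, -2, 0, 0, 0, 0, 1]])

```text
time_s: 4.85
eef_pos: [0.496, 0.0718, 0.0636]
eef_rot: [-0.0, 0.672, 0.741, -0.0]
contact_force: [-0.6, 0.7, 0.8]
width: 0.007
grip_force: 0.8
```

Call:
move_arm(steps=[[0.2, -2, 0, 0, 0, 0, 1], [0.2, -2, 0, 0, 0, 0, 1]])

```text
time_s: 5.05
eef_pos: [0.4964, 0.0678, 0.0636]
eef_rot: [-0.0, 0.672, 0.741, -0.0]
contact_force: [-0.3, 0.7, 1.3]
width: 0.007
grip_force: 0.8
```

Call:
move_arm(steps=[[0.2, -2, 0, 0, 0, 0, 1], [0.2, -2, 0, 0, 0, 0, 1]])

```text
time_s: 5.25
eef_pos: [0.4968, 0.0638, 0.0636]
eef_rot: [-0.0, 0.672, 0.741, -0.0]
contact_force: [-0.7, 2.5, 0.5]
width: 0.004
grip_force: 0.8
```

Call:
move_arm(steps=[[0.2, -2, 0, 0, 0, 0, 1], [0.2, -2, 0, 0, 0, 0, 1]])

```text
time_s: 5.45
eef_pos: [0.4972, 0.0598, 0.0636]
eef_rot: [-0.0, 0.672, 0.741, -0.0]
contact_force: [-1.8, 1.0, 1.1]
width: 0.004
grip_force: 0.8
```

Call:
move_arm(steps=[[0.2, -2, 0, 0, 0, 0, 1], [0.2, -2, 0, 0, 0, 0, 1]])

```text
time_s: 5.65
eef_pos: [0.4976, 0.0558, 0.0636]
eef_rot: [-0.0, 0.672, 0.741, -0.0]
contact_force: [-0.5, 1.6, 0.5]
width: 0.005
grip_force: 0.8
```

Call:
move_arm(steps=[[0.2, -2, 0, 0, 0, 0, 1], [0.2, -2, 0, 0, 0, 0, 1]])

```text
time_s: 5.85
eef_pos: [0.498, 0.0518, 0.0635]
eef_rot: [-0.0, 0.672, 0.741, -0.0]
contact_force: [-1.7, 1.2, -0.1]
width: 0.005
grip_force: 0.8
```

Call:
move_arm(steps=[[0.2, -2, 0, 0, 0, 0, 1], [0.2, -2, 0, 0, 0, 0, 1]])

```text
time_s: 6.05
eef_pos: [0.4985, 0.0478, 0.0636]
eef_rot: [-0.0, 0.672, 0.741, -0.0]
contact_force: [-1.5, 2.1, -0.5]
width: 0.005
grip_force: 0.8
```

Call:
move_arm(steps=[[0.2, -2, 0, 0, 0, 0, 1], [0.2, -2, 0, 0, 0, 0, 1]])

```text
time_s: 6.25
eef_pos: [0.4989, 0.0438, 0.0636]
eef_rot: [-0.0, 0.672, 0.741, -0.0]
contact_force: [-1.2, 1.8, -1.1]
width: 0.007
grip_force: 0.8
```

Call:
move_arm(steps=[[0.2, -2, 0, 0, 0, 0, 1], [0.2, -2, 0, 0, 0, 0, 1]])

```text
time_s: 6.45
eef_pos: [0.4993, 0.0399, 0.0636]
eef_rot: [-0.0, 0.672, 0.741, 0.0]
contact_force: [-1.0, 3.4, -0.9]
width: 0.005
grip_force: 1.8
```

Call:
move_arm(steps=[[0.2, -2, 0, 0, 0, 0, 1], [0.2, -2, 0, 0, 0, 0, 1]])

```text
time_s: 6.65
eef_pos: [0.4996, 0.0367, 0.0637]
eef_rot: [-0.001, 0.672, 0.741, 0.001]
contact_force: [-1.8, 6.0, -1.0]
width: 0.005
grip_force: 3.1
```

Call:
move_arm(steps=[[0.2, -2, 0, 0, 0, 0, 1], [0.2, -2, 0, 0, 0, 0, 1]])

```text
time_s: 6.85
eef_pos: [0.5, 0.0328, 0.0636]
eef_rot: [-0.001, 0.672, 0.741, 0.001]
contact_force: [-0.7, 5.8, -0.1]
width: 0.001
grip_force: 3.2
```

Climb starts at about TCP y = 0.042, so I expect the station near -0.018. I'll confirm by finding where the climb ends.

Call:
move_arm(steps=[[0.2, -2, 0, 0, 0, 0, 1]])

```text
time_s: 6.95
eef_pos: [0.5002, 0.0309, 0.0636]
eef_rot: [-0.001, 0.672, 0.741, 0.001]
contact_force: [-1.2, 7.2, 0.7]
width: 0.005
grip_force: 3.3
```

Call:
move_arm(steps=[[0.2, -2, 0, 0, 0, 0, 1]])

```text
time_s: 7.05
eef_pos: [0.5004, 0.0288, 0.0636]
eef_rot: [-0.001, 0.672, 0.741, 0.0]
contact_force: [-0.9, 3.7, 0.3]
width: 0.005
grip_force: 2.3
```

Call:
move_arm(steps=[[0.2, -2, 0, 0, 0, 0, 1]])

```text
time_s: 7.15
eef_pos: [0.5005, 0.0268, 0.0636]
eef_rot: [-0.001, 0.672, 0.741, 0.0]
contact_force: [-0.8, 6.8, 0.5]
width: 0.002
grip_force: 3.5
```

Call:
move_arm(steps=[[0.1, -1, 0, 0, 0, 0, 1]])

```text
time_s: 7.25
eef_pos: [0.5007, 0.0254, 0.0636]
eef_rot: [-0.0, 0.672, 0.741, 0.0]
contact_force: [-2.0, 2.6, -0.7]
width: 0.003
grip_force: 1.7
```

Call:
move_arm(steps=[[0.1, -1, 0, 0, 0, 0, 1]])

```text
time_s: 7.35
eef_pos: [0.5008, 0.024, 0.0636]
eef_rot: [-0.0, 0.672, 0.741, -0.0]
contact_force: [-0.5, 2.1, -0.5]
width: 0.005
grip_force: 1.5
```

Call:
move_arm(steps=[[0.1, -1, 0, 0, 0, 0, 1]])

```text
time_s: 7.45
eef_pos: [0.5009, 0.0229, 0.0636]
eef_rot: [-0.0, 0.672, 0.741, -0.0]
contact_force: [-1.4, 3.1, -0.1]
width: 0.006
grip_force: 1.4
```

Call:
move_arm(steps=[[0.1, -1, 0, 0, 0, 0, 1]])

```text
time_s: 7.55
eef_pos: [0.501, 0.0218, 0.0636]
eef_rot: [-0.0, 0.672, 0.741, -0.0]
contact_force: [-1.4, 2.6, -0.6]
width: 0.005
grip_force: 1.4
```

Climb ends at about 0.026, which puts the station at about -0.0176, in agreement.

Call:
move_arm(steps=[[0.2, -2, 0, 0, 0, 0, 1], [0.2, -2, 0, 0, 0, 0, 1], [0.2, -2, 0, 0, 0, 0, 1], [0.2, -2, 0, 0, 0, 0, 1], [0.2, -2, 0, 0, 0, 0, 1], [0.2, -2, 0, 0, 0, 0, 1], [0.2, -2, 0, 0, 0, 0, 1], [0.2, -2, 0, 0, 0, 0, 1], [0.2, -2, 0, 0, 0, 0, 1], [0.2, -2, 0, 0, 0, 0, 1], [0.1, -1, 0, 0, 0, 0, 1], [0.1, -1, 0, 0, 0, 0, 1]])

```text
time_s: 8.75
eef_pos: [0.5035, -0.0002, 0.0637]
eef_rot: [0.0, 0.672, 0.741, 0.0]
contact_force: [-1.8, 2.3, -0.1]
width: 0.006
grip_force: 1.4
```

Call:
move_arm(steps=[[0.1, -1, 0, 0, 0, 0, 1], [0.1, -1, 0, 0, 0, 0, 1], [0.1, -1, 0, 0, 0, 0, 1], [0.1, -1, 0, 0, 0, 0, 1], [0.1, -1, 0, 0, 0, 0, 1], [0.1, -1, 0, 0, 0, 0, 1]])

```text
time_s: 9.35
eef_pos: [0.5041, -0.0061, 0.0637]
eef_rot: [0.0, 0.672, 0.741, 0.0]
contact_force: [-0.5, 2.2, -0.1]
width: 0.002
grip_force: 1.4
```

Call:
move_arm(steps=[[0.1, -1, 0, 0, 0, 0, 1], [0.1, -1, 0, 0, 0, 0, 1]])

```text
time_s: 9.55
eef_pos: [0.5043, -0.0081, 0.0637]
eef_rot: [0.0, 0.672, 0.741, 0.0]
contact_force: [-1.2, 2.9, -2.1]
width: 0.002
grip_force: 1.4
```

Slow feeling now; grip_force at 1.4 means the finger is still in contact.

Call:
move_arm(steps=[[0.1, -0.8, 0, 0, 0, 0, 1], [0, 0, 0, 0, 0, 0, 1]])

```text
time_s: 9.75
eef_pos: [0.5046, -0.0093, 0.0638]
eef_rot: [0.0, 0.672, 0.741, -0.0]
contact_force: [-0.4, 1.0, -1.0]
width: 0.004
grip_force: 0.4
```

Call:
move_arm(steps=[[0.1, -0.8, 0, 0, 0, 0, 1], [0.1, -0.8, 0, 0, 0, 0, 1]])

```text
time_s: 9.95
eef_pos: [0.5047, -0.0105, 0.0638]
eef_rot: [0.0, 0.672, 0.741, 0.0]
contact_force: [-0.1, 2.3, -0.0]
width: 0.004
grip_force: 1.1
```

Call:
move_arm(steps=[[0.1, -0.8, 0, 0, 0, 0, 1]])

```text
time_s: 10.05
eef_pos: [0.5048, -0.0114, 0.0638]
eef_rot: [0.0, 0.672, 0.741, 0.0]
contact_force: [0.8, 0.4, -0.2]
width: 0.005
grip_force: 0.5
```

Call:
move_arm(steps=[[0.1, -0.8, 0, 0, 0, 0, 1]])

```text
time_s: 10.15
eef_pos: [0.505, -0.0125, 0.0638]
eef_rot: [0.0, 0.672, 0.741, -0.0]
contact_force: [-0.9, 0.7, -1.0]
width: 0.003
grip_force: 0.2
```

Call:
move_arm(steps=[[0, 0, 0, 0, 0, 0, 1], [0, 0, 0, 0, 0, 0, 1]])

```text
time_s: 10.35
eef_pos: [0.505, -0.0124, 0.0638]
eef_rot: [0.0, 0.672, 0.741, 0.0]
contact_force: [-0.0, 0.0, -0.3]
width: 0.004
grip_force: 0.0
```

Run:
```python
from h import *
for n in("scene","wrist"):
    p,d=ctrl.grab_frame(n); np.save(n+"2.npy",d)
    cv2.imwrite(f"pics/{n}2.png",p)
    s=ctrl.sense(); print(s["time_s"],s["eef_pos"],s["contact_force"],s["grip_force"])
```

```text
10.4 [ 0.50488804 -0.01229064  0.06377695] [-0.21356711 -0.12409976 -0.19705315] 0.0
10.45 [ 0.50481374 -0.01221528  0.0637318 ] [-0.89394657 -0.93680928 -0.03689705] 0.0
```

View pics/wrist2.png

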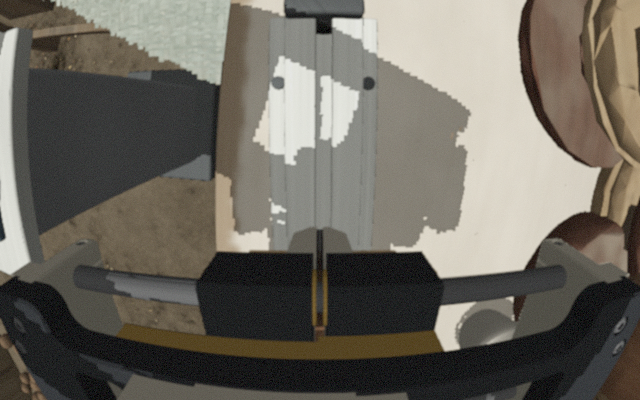

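The wrist view shows the fingers just behind the plate, but not the gap. I'll feel on gently: free travel, then a firm stop below 9 N, means it is seated.

Call:
move_arm(steps=[[0.1, -0.8, 0, 0, 0, 0, 1]])

```text
time_s: 10.55
eef_pos: [0.5048, -0.0129, 0.0637]
eef_rot: [0.0, 0.672, 0.741, 0.0]
contact_force: [-0.8, -0.2, 1.2]
width: 0.008
grip_force: 0.0
```

Call:
move_arm(steps=[[0, -0.5, 0, 0, 0, 0, 1]])

```text
time_s: 10.65
eef_pos: [0.5048, -0.0134, 0.0637]
eef_rot: [0.0, 0.672, 0.741, -0.0]
contact_force: [-0.2, 0.1, -1.0]
width: 0.003
grip_force: 0.0
```

Call:
move_arm(steps=[[0, -0.5, 0, 0, 0, 0, 1]])

```text
time_s: 10.75
eef_pos: [0.5048, -0.0139, 0.0637]
eef_rot: [0.0, 0.672, 0.741, -0.0]
contact_force: [0.6, -0.1, 0.2]
width: 0.007
grip_force: 0.0
```

Call:
move_arm(steps=[[0, -0.5, 0, 0, 0, 0, 1]])

```text
time_s: 10.85
eef_pos: [0.5048, -0.0144, 0.0637]
eef_rot: [0.0, 0.672, 0.741, 0.0]
contact_force: [0.1, -0.6, 0.3]
width: 0.003
grip_force: 0.0
```

Over 2 mm of free travel: the sledge has jumped ahead. Now a gentle touch to confirm the firm stop.

Call:
move_arm(steps=[[0, -0.5, 0, 0, 0, 0, 1]])

```text
time_s: 10.95
eef_pos: [0.5047, -0.0149, 0.0637]
eef_rot: [-0.0, 0.672, 0.741, -0.0]
contact_force: [-0.0, 0.3, -0.2]
width: 0.007
grip_force: 0.0
```

Call:
move_arm(steps=[[0, -0.4, 0, 0, 0, 0, 1]])

```text
time_s: 11.05
eef_pos: [0.5047, -0.0153, 0.0637]
eef_rot: [-0.0, 0.672, 0.741, -0.0]
contact_force: [-0.5, -0.6, 0.4]
width: 0.002
grip_force: 0.0
```

Call:
move_arm(steps=[[0, -0.4, 0, 0, 0, 0, 1]])

```text
time_s: 11.15
eef_pos: [0.5047, -0.0157, 0.0637]
eef_rot: [0.0, 0.672, 0.741, 0.0]
contact_force: [-0.2, -0.8, -0.1]
width: 0.009
grip_force: 0.0
```

Call:
move_arm(steps=[[0, -0.4, 0, 0, 0, 0, 1]])

```text
time_s: 11.25
eef_pos: [0.5047, -0.0161, 0.0637]
eef_rot: [0.0, 0.672, 0.741, 0.0]
contact_force: [0.5, -0.7, -0.1]
width: 0.007
grip_force: 0.0
```

Run:
```python
from h import *
p,d=ctrl.grab_frame("top"); cv2.imwrite("pics/t3.png",cv2.resize(p[215:295,255:465],None,fx=3.8,fy=3.8,interpolation=cv2.INTER_CUBIC))
c=ctrl.get_calibration("top"); f=200/np.tan(np.radians(c["vfov"]/2))
v,u=np.mgrid[0:400,0:640]
P=np.stack([(u-c["cx"])/f*d,(v-c["cy"])/f*d,d,np.ones_like(d)],-1)@np.linalg.inv(c["view"]).T
P=P[...,:3][d>0]
m=np.array([.5091,-.0685]);A=np.array([-.0937,.9956]);n=np.array([A[1],-A[0]])
al=(P[:,:2]-m)@A; ac=(P[:,:2]-m)@n
k=(P[:,2]>.078)&(P[:,2]<.095)&(al>-.16)&(al<-.06)&(abs(ac)<.04)
h=np.histogram(al[k],np.arange(-.16,-.06,.005)); print(h[0].tolist()); print(np.percentile(al[k],[2,50,98]))
print(ctrl.sense()["eef_pos"])
```

```text
[0, 0, 0, 0, 0, 0, 0, 0, 0, 7, 78, 102, 0, 0, 6, 46, 41, 28, 19]
[-0.1098441  -0.1009737  -0.06413555]
[ 0.50473049 -0.01610814  0.06365442]
```

View pics/t3.png

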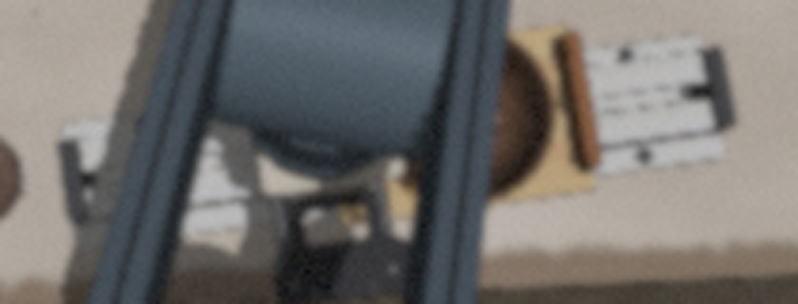

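The top view shows the right plate at crop (578,100) and the bowl still on the deck. I'll keep probing in small steps for the firm stop.

Call:
move_arm(steps=[[0, -0.5, 0, 0, 0, 0, 1], [0, 0, 0, 0, 0, 0, 1]])

```text
time_s: 11.5
eef_pos: [0.5047, -0.0166, 0.0637]
eef_rot: [0.0, 0.672, 0.741, -0.0]
contact_force: [-0.1, 0.5, 0.1]
width: 0.003
grip_force: 0.0
```

Call:
move_arm(steps=[[0, -0.5, 0, 0, 0, 0, 1], [0, 0, 0, 0, 0, 0, 1]])

```text
time_s: 11.7
eef_pos: [0.5047, -0.017, 0.0637]
eef_rot: [-0.0, 0.672, 0.741, -0.0]
contact_force: [0.4, -0.2, -0.0]
width: 0.007
grip_force: 0.0
```

Call:
move_arm(steps=[[0, -0.4, 0, 0, 0, 0, 1], [0, 0, 0, 0, 0, 0, 1]])

```text
time_s: 11.9
eef_pos: [0.5047, -0.0175, 0.0636]
eef_rot: [-0.0, 0.672, 0.741, -0.0]
contact_force: [0.2, -0.5, 0.3]
width: 0.006
grip_force: 0.0
```

Call:
move_arm(steps=[[0, -0.4, 0, 0, 0, 0, 1], [0, 0, 0, 0, 0, 0, 1]])

```text
time_s: 12.1
eef_pos: [0.5047, -0.0179, 0.0637]
eef_rot: [0.0, 0.672, 0.741, 0.0]
contact_force: [-0.3, 0.8, -0.1]
width: 0.001
grip_force: 0.0
```

Call:
move_arm(steps=[[0, -0.4, 0, 0, 0, 0, 1], [0, 0, 0, 0, 0, 0, 1]])

```text
time_s: 12.3
eef_pos: [0.5047, -0.0181, 0.0636]
eef_rot: [-0.0, 0.672, 0.741, 0.0]
contact_force: [-0.1, 1.0, 0.7]
width: 0.008
grip_force: 0.6
```

Call:
move_arm(steps=[[0, -0.4, 0, 0, 0, 0, 1], [0, 0, 0, 0, 0, 0, 1]])

```text
time_s: 12.5
eef_pos: [0.5047, -0.0182, 0.0637]
eef_rot: [-0.0, 0.672, 0.741, 0.0]
contact_force: [0.1, 3.5, 0.9]
width: 0.008
grip_force: 1.7
```

Contact at -0.0181 and a firm 3.5 N without sliding: it is seated. Now backing off.

Call:
move_arm(steps=[[0, 2, 0, 0, 0, 0, 1], [0, 8, 0, 0, 0, 0, 1], [0, 15, 0, 0, 0, 0, 1], [0, 20, 0, 0, 0, 0, 1], [0, 10, 20, 0, 0, 0, 1], [0, 0, 40, 0, 0, 0, 1], [0, 0, 40, 0, 0, 0, 1], [-40, 0, 0, 0, 0, 0, 1], [-45, 0, 0, 0, 0, 0, 1], [-45, 0, 0, 0, 0, 0, 1], [-45, 0, 0, 0, 0, 0, 1], [0, 0, 0, 0, 0, 0, 1]])

```text
time_s: 13.7
eef_pos: [0.3236, 0.0382, 0.1627]
eef_rot: [-0.002, 0.671, 0.741, -0.001]
contact_force: [0.4, 0.9, -0.6]
width: 0.006
grip_force: 0.0
```

Run:
```python
from h import *
p,d=ctrl.grab_frame("top"); cv2.imwrite("pics/t4.png",cv2.resize(p[150:295,235:465],None,fx=3.4,fy=3.4,interpolation=cv2.INTER_CUBIC))
```

```text
(no output)
```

View pics/t4.png

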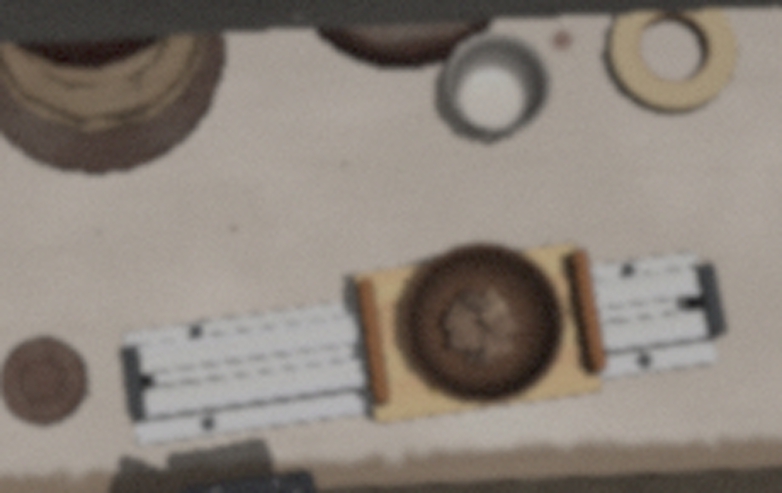

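The sledge is seated mid-rail with the bowl centred at crop (480,322). The cup, tape and disc haven't moved, and the arm is clear.

```bash
python3 -c "
from station import ctrl
print(ctrl.job_done())"
```

```text
the job is handed in; nothing more can be done
None
```

The sledge clicked into the next station and held firm against a 3.5 N push. The bowl is still in its place, the cup, tape roll and disc were not touched, and the job was handed in at about 14 s.

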